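Ready the vacuum filtration manifold

ROBOT

A 6-joint arm with a two-finger parallel gripper is mounted at the origin on the work surface. World frame = base frame: x ahead of the robot, y to its left, z up, the work surface at z = 0. Lengths are in m, angles in rad, forces in N, time in s.
With the tool pointing down it reaches from about 0.375 to 0.975 m from the base axis. Payload 3.8 kg.
Tool frame: the origin (TCP) lies between the finger pads; the fingertips stand 8 mm ahead of it and the grasp point (between the pads) lies 11 mm behind it (tcp_to_tips is the distance from the TCP to the fingertips, in m); z points along the fingers, y is the line along which they close (so a half turn about z gives the same grasp; the last joint's range is limited). The gripper opens to 85 mm and grips with 20 to 120 N. Pads are 22 mm wide; open, the fingers measure 114 mm over their backs; the gripper's body (76 mm by 85 mm) begins 54 mm behind the grasp point. The pads swing forward as they close: fully open they stand 13 mm farther back than shut.
Start: joints at [-1.191, 0.264, 1.604, -0, 1.274, -0.037], TCP at [0.273, -0.617, 0.239] pointing down, gripper open.
Joint ranges: [-2.63, 2.63], [-0.94, 2.18], [0.31, 2.57], [-1.31, 4.45], [0, 2.66], [-2.55, 2.55]. Speed limits (rad/s): [2.57, 2.57, 3.14, 3.14, 3.14, 3.14].

INTERFACE

Orientations are given as a rotation vector (axis times angle).
In Python, from workcell import * gives the robot as it stands.
- The arm moves only by the tool move_arm, never from a script. Its argument "series" is one flat list of numbers, 7 for each row, row after row: the finger opening in cm, from 0 to 8.54, then the shift along the tool's x, y, z in cm, then the turn, a rotation vector about the tool's x, y, z in degrees. A call has 1 to 5 rows; each row shifts and turns the commanded pose from where the row before left it, along the tool's axes as they then stand; what a row does not reach is not made up. A row lasts 1/8 s, in which the tool goes at most 62.5 mm and 10.7 degrees, less where a joint would pass 70% of its speed; a pose out of reach is approached as far as the arm can. A call is refused whole if a number of a shift passes 6.25 or a number of a turn 10.7, either way. A call with a gripper value outside its range is refused whole. The fingers move at their own pace and stop on an object; "grip_force" is the grip in N (left out, the last holds). Time passes only in rows, so rows that do not move let the fingers close. It gives the time, the measured TCP pose, the force, the opening and the grip force at its end, in the units of the state.
- read_state(): the state, without advancing time (a new reading comes with each control period).
- read_camera(name): name is "scene" or "top" or "wrist"; returns the picture (480x640x3 uint8, red, green, blue); there is no depth.
- calibration(name): a dict with "camera_matrix" (3x3 intrinsics, pixels), "rvec" (rotation vector, rad) and "tvec" (3), from world to camera coordinates, as OpenCV has them. Camera axes: x right, y down, z forward; pixel columns grow to the right and rows downward; lengths in m; the calibration is good to about 2 mm. A picture is of the moment at which its call begins: read the wrist's pose just before it. calibration takes no time and is no camera call; for the wrist camera it gives the pose at the moment of the call.
- finish_job(): hands the job in; it is judged then, once.
The state is a dict: "time": time; "q": joint angles; "joint_vel": joint speeds; "joint_torque": joint torques, N m; "tool_pos": TCP position; "tcp_rot": TCP orientation; "wrist_force": force on the tool from outside, world axes, zero at the start; "torque": the same for the moment, N m; "width": opening from 0.0 (shut) to 1.0 (fully open); "grip_force": force on a finger pad.
Only numpy, scipy, OpenCV 4.12 (cv2) and the standard library are available. Lean on these libraries where they do the work, as an engineer would, in place of code of your own. Each camera call takes 0.05 s, during which the arm holds its last target. There are 200 camera calls.

TASK

Get the vacuum filtration manifold ready for the next run: every filter head that already carries a white filter disc gets a funnel, slid over the head until it is fully home, a lid on that funnel, and its valve fully open; a head without one stays bare and its valve must be fully shut. Spare funnels and lids stay standing upright on their mats, and the petri dishes and bottles are left where they are.

Things in the scene. Friction and masses are not known exactly. Their poses are not given: they have to be found in the camera images.
- head1 (a point): Filter head 1 of the fixed stainless manifold: centre of the top of its seat flange (68 mm diameter), 85 mm above the bench. Manifold axes: y along the row toward head 1, z up, -x toward the robot. On the flange stands the steel head, 51 mm diameter, 33 mm tall in all, its top 7 mm coned in to 43 mm; dark flat top if bare. A funnel slides down over it onto the flange.
- head2 (a point): Middle filter head, 140 mm from head 1 toward the manifold's -y; the same point and shape as head 1. From each head a stub pipe (20 mm thick, centre 50 mm above the bench) runs 155 mm toward the manifold's -x into a square rail (36 mm thick, 370 mm long).
- head3 (a point): Filter head 3, 140 mm from head 2 toward the manifold's -y; the same point and shape as head 1.
- disc1: White sintered filter disc, rigid, 41 mm diameter, 3 mm thick, already laid loose and centred on top of head 1, 33 mm above the flange, marking the head as in use; absent when head 1 is not in use (dark top seen). Origin: centre of its underside. A funnel going straight on passes round it without touching.
- disc2: White sintered filter disc, rigid, 41 mm diameter, 3 mm thick, already laid loose and centred on top of head 2, 33 mm above the flange, marking the head as in use; absent when head 2 is not in use (dark top seen). Origin: centre of its underside. A funnel going straight on passes round it without touching.
- disc3: White sintered filter disc, rigid, 41 mm diameter, 3 mm thick, already laid loose and centred on top of head 3, 33 mm above the flange, marking the head as in use; absent when head 3 is not in use (dark top seen). Origin: centre of its underside. A funnel going straight on passes round it without touching.
- valve1 (a joint): Ball valve of head 1, in rad: 0 = shut, red lever across the pipe, pointing to the manifold's +y; 1.571 = fully open, lever in line with the pipe, pointing to the manifold's -x. Turns counter-clockwise from above to open; stiff, stays where it is left (needs about 1 N at the tip), firm stops at both ends. It may start anywhere between.
- valve1_tip (a point): On the red lever of valve 1, on its middle line, 70 mm from its vertical axis, 84 mm above the bench. The axis stands on the stub pipe 110 mm from head 1's axis toward the manifold's -x. The lever is a flat bar 14 mm wide, 10 mm thick, reaching from 11 mm behind to 75 mm beyond the axis.
- valve2 (a joint): Ball valve of head 2, in rad: 0 = shut, red lever across the pipe, pointing to the manifold's +y; 1.571 = fully open, lever in line with the pipe, pointing to the manifold's -x. Turns counter-clockwise from above to open; stiff, stays where it is left (needs about 1 N at the tip), firm stops at both ends. It may start anywhere between.
- valve2_tip (a point): On the red lever of valve 2, on its middle line, 70 mm from its vertical axis, 84 mm above the bench. The axis stands on the stub pipe 110 mm from head 2's axis toward the manifold's -x. The lever is a flat bar 14 mm wide, 10 mm thick, reaching from 11 mm behind to 75 mm beyond the axis.
- valve3 (a joint): Ball valve of head 3, in rad: 0 = shut, red lever across the pipe, pointing to the manifold's +y; 1.571 = fully open, lever in line with the pipe, pointing to the manifold's -x. Turns counter-clockwise from above to open; stiff, stays where it is left (needs about 1 N at the tip), firm stops at both ends. It may start anywhere between.
- valve3_tip (a point): On the red lever of valve 3, on its middle line, 70 mm from its vertical axis, 84 mm above the bench. The axis stands on the stub pipe 110 mm from head 3's axis toward the manifold's -x. The lever is a flat bar 14 mm wide, 10 mm thick, reaching from 11 mm behind to 75 mm beyond the axis.
- funnel_mat: Flat grey-blue hard plastic bench mat, 300 x 140 mm (long along its x axis), 2 mm thick, no lip, fixed; the funnels stand on it. Origin: centre of its underside. May be on the left or the right side.
- lid_mat: Same kind of mat, on the other side, holding the lids.
- funnel1: Amber plastic filter funnel, a straight open tube standing upright: 60 mm outside (rim bead and collar up to 65 mm), 54 mm bore all through, 105 mm tall, 100 g. Origin: centre of its lower edge; z up along the axis. All three are alike.
- funnel2: Amber plastic filter funnel, a straight open tube standing upright: 60 mm outside (rim bead and collar up to 65 mm), 54 mm bore all through, 105 mm tall, 100 g. Origin: centre of its lower edge; z up along the axis. All three are alike.
- funnel3: Amber plastic filter funnel, a straight open tube standing upright: 60 mm outside (rim bead and collar up to 65 mm), 54 mm bore all through, 105 mm tall, 100 g. Origin: centre of its lower edge; z up along the axis. All three are alike.
- lid1: Blue lid with white knob, 50 g: plug 49 mm diameter and 10 mm deep at the bottom, disc 68 mm diameter and 4 mm thick above it, knob 20 mm diameter standing 24 mm above the disc. Origin: centre of the plug's underside; z up through the knob; when on a funnel the disc rests on the rim and the origin is 10 mm below the rim. All three are alike.
- lid2: Blue lid with white knob, 50 g: plug 49 mm diameter and 10 mm deep at the bottom, disc 68 mm diameter and 4 mm thick above it, knob 20 mm diameter standing 24 mm above the disc. Origin: centre of the plug's underside; z up through the knob; when on a funnel the disc rests on the rim and the origin is 10 mm below the rim. All three are alike.
- lid3: Blue lid with white knob, 50 g: plug 49 mm diameter and 10 mm deep at the bottom, disc 68 mm diameter and 4 mm thick above it, knob 20 mm diameter standing 24 mm above the disc. Origin: centre of the plug's underside; z up through the knob; when on a funnel the disc rests on the rim and the origin is 10 mm below the rim. All three are alike.
- dishes_side: Stack of two petri dishes, 88 mm diameter, 32 mm high, loose, beyond the right-hand mat. Not part of the job. Origin: centre of its underside.
- dishes_back: Stack of three petri dishes, 88 mm diameter, 48 mm high, loose, behind the manifold. Not part of the job. Origin: centre of its underside.
- lotion: Brown lotion bottle, 56 mm diameter, 130 mm tall, loose, behind the manifold. Not part of the job. Origin: centre of its underside.
- sample: White sample jar with blue cap, 54 mm diameter, 120 mm tall, loose, behind the manifold. Not part of the job. Origin: centre of its underside.
Mind the look-alikes: they are no part of the job. Leave any orange or red look-alike of the disc3 alone.

How it is judged:
By the outcome, as a careful person would: the job done as asked, in the order asked, and still so for the second after the job is handed in, with the robot touching nothing.
Of disc1, disc2, disc3 only 2 to 3 are there at a start; the rules pass over those that are not, and their reading is None.
At some moment in a run one of lid1, lid2, lid3 may be knocked a few centimetres aside while the robot is not near it.
It also fails if it takes over 210 s, if anything falls off the work surface, if the arm or the gripper's body presses on something with over 40 N, if the wrist force passes 120 N, or if a joint passes its speed limit or range.

## Working session

There is one attempt and no reset: what is moved stays moved. The work goes in short steps, Python scripts to look and compute and a tool call to move; the robot and the scene stay as the last step left them, time stands still between calls to the robot, and variables do not carry over. Pictures are saved under pics/ and viewed, at most 14 in all, crops included, and the job is handed in when it is done.

Besides the shell and the picture viewer there is one more tool, called after "Call:" in YAML: its name, and indented under it one key for each argument. move_arm: Moves the arm, as the interface text tells. Its arguments: {"type":"object","properties":{"series":{"type":"array"},"grip_force":{"type":"number"}},"required":["series"]}

```bash
ls; mkdir -p pics; python3 - <<'E'
from workcell import *
import cv2
s=read_state();print(s)
for n in("scene","top"):
    im=read_camera(n);cv2.imwrite(f"pics/{n}0.png",im[:,:,::-1]);c=calibration(n);print(n,c)
E
```

```text
pics
{'time': 0.0, 'q': array([-1.19089375e+00,  2.64789384e-01,  1.60539264e+00,  2.37128362e-06,
        1.27366703e+00, -3.68992625e-02]), 'joint_vel': array([-0.00096803, -0.00039568, -0.00023187,  0.00083322,  0.00012441,
       -0.0002826 ]), 'joint_torque': array([ 4.53953890e-04, -5.15105474e+01, -3.67319548e+01, -7.96495942e-05,
        1.28936057e-02, -1.13822765e-07]), 'tool_pos': array([ 0.2730011 , -0.61655088,  0.2379275 ]), 'tcp_rot': array([-3.07144263e+00, -6.49520814e-01,  6.00953650e-04]), 'wrist_force': array([-0.09363164,  0.28512415,  0.23942129]), 'torque': array([-0.00178994, -0.00372089, -0.02691516]), 'grip_force': 0.0, 'width': 0.9999556576082838}
scene {'camera_matrix': array([[624.9896067 ,   0.        , 312.23008169],
       [  0.        , 624.9896067 , 243.75657698],
       [  0.        ,   0.        ,   1.        ]]), 'rvec': array([ 2.51323164,  0.61226162, -0.1849569 ]), 'tvec': array([-0.54331597, -0.16986553,  1.67210371])}
top {'camera_matrix': array([[606.27917437,   0.        , 313.50317291],
       [  0.        , 606.27917437, 229.35960967],
       [  0.        ,   0.        ,   1.        ]]), 'rvec': array([ 2.19115804, -2.13851247,  0.09649817]), 'tvec': array([-0.00629251,  0.59068811,  1.19621452])}
```

View pics/scene0.png

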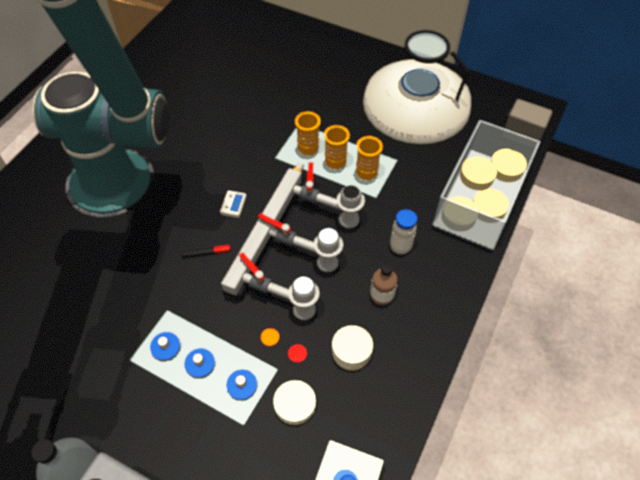

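View pics/top0.png

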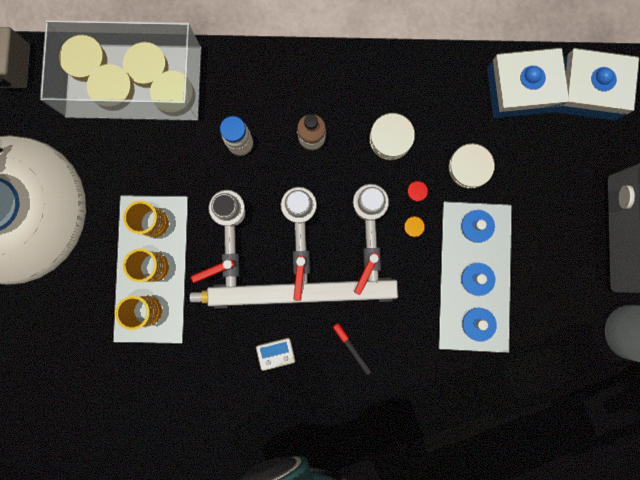

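The two views show:
- **Heads:** head 1 (top view 227,207) is dark and bare. Heads 2 (298,203) and 3 (371,201) carry white discs.
- **Funnels:** (140,217), (139,264) and (133,312) on the left mat.
- **Lids:** (478,226), (478,279) and (479,324) on the right mat.
- **Look-alikes for lids:** blue knobs on white boxes at (533,76) and (604,77).
- **Look-alikes for discs:** red (418,191), orange (414,226), and the petri dishes.

I choose the lids on the right-hand mat. Next I'll triangulate.

```bash
cat > h.py <<'E'
import numpy as np, cv2
def cal(C,n):
    return C(n) if callable(C) else C
def P(c):
    R,_=cv2.Rodrigues(c["rvec"]);return c["camera_matrix"]@np.c_[R,c["tvec"]]
def tri(c1,p1,c2,p2):
    X=cv2.triangulatePoints(P(c1),P(c2),np.float64(p1).reshape(2,1),np.float64(p2).reshape(2,1))[:,0];return X[:3]/X[3]
def proj(c,X):
    return cv2.projectPoints(np.float64(X).reshape(-1,1,3),c["rvec"],c["tvec"],c["camera_matrix"],None)[0][:,0]
def plane(c,p,z):
    M=P(c);A=np.c_[M[:,0],M[:,1],M[:,2]*z+M[:,3]];v=np.linalg.solve(A,[p[0],p[1],1]);return v[:2]/v[2]
def blobs(m,amin=40,k=0):
    m=m.astype(np.uint8)
    if k:m=cv2.morphologyEx(m,cv2.MORPH_OPEN,np.ones((k,k)))
    n,l,s,c=cv2.connectedComponentsWithStats(m)
    return [(round(c[i][0],1),round(c[i][1],1),int(s[i][4]),*map(int,s[i][:4])) for i in range(1,n) if s[i][4]>amin]
E
python3 - <<'E'
from h import *
ims={n:cv2.imread(f"pics/{n}0.png") for n in("scene","top")}
for n,im in ims.items():
    b,g,r=[im[:,:,i].astype(int) for i in range(3)]
    hsv=cv2.cvtColor(im,cv2.COLOR_BGR2HSV);H,S,V=cv2.split(hsv)
    print(n,"blue",blobs((H>100)&(H<125)&(S>150)&(V>120),60))
    print("red",blobs(((H<6)|(H>174))&(S>150)&(V>120),40))
    print("amber",blobs((H>8)&(H<24)&(S>150)&(V>60),60))
    print("white",blobs((S<70)&(V>170),30))
t=cv2.resize(ims["top"][180:350,100:400],None,fx=2.6,fy=2.6,interpolation=cv2.INTER_CUBIC)
s=cv2.resize(ims["scene"][100:330,215:405],None,fx=2.6,fy=2.6,interpolation=cv2.INTER_CUBIC)
cv2.imwrite("pics/tc.png",t);cv2.imwrite("pics/sc.png",s)
E
```

```text
scene blue [(np.float64(236.0), np.float64(202.5), 75, 232, 196, 9, 14), (np.float64(406.2), np.float64(217.7), 311, 396, 209, 22, 18), (np.float64(165.2), np.float64(346.8), 483, 151, 333, 29, 27), (np.float64(199.4), np.float64(363.5), 513, 185, 349, 29, 28), (np.float64(241.4), np.float64(385.0), 539, 227, 370, 29, 29), (np.float64(347.3), np.float64(476.5), 92, 339, 472, 17, 8)]
red [(np.float64(310.0), np.float64(172.6), 99, 307, 163, 7, 19), (np.float64(270.3), np.float64(220.7), 144, 258, 213, 25, 16), (np.float64(221.3), np.float64(248.1), 104, 213, 244, 17, 9), (np.float64(248.8), np.float64(263.2), 148, 240, 253, 19, 21), (np.float64(297.0), np.float64(352.9), 294, 288, 344, 19, 19)]
amber [(np.float64(307.4), np.float64(130.9), 896, 294, 110, 27, 45), (np.float64(336.1), np.float64(144.7), 880, 324, 124, 27, 45), (np.float64(368.3), np.float64(155.7), 918, 356, 135, 28, 45), (np.float64(269.5), np.float64(336.6), 297, 260, 328, 20, 19)]
white [(np.float64(427.2), np.float64(45.3), 621, 409, 35, 37, 22), (np.float64(68.2), np.float64(85.6), 613, 41, 56, 57, 56), (np.float64
[... 4009 characters left out ...]
, 74, 477, 220, 10, 10), (np.float64(373.5), np.float64(258.1), 58, 370, 254, 8, 9), (np.float64(300.3), np.float64(261.0), 59, 296, 257, 9, 9), (np.float64(150.2), np.float64(266.0), 73, 147, 258, 7, 16), (np.float64(227.0), np.float64(263.8), 58, 223, 260, 9, 9), (np.float64(372.9), np.float64(275.9), 56, 370, 271, 7, 10), (np.float64(481.5), np.float64(278.6), 79, 477, 274, 10, 10), (np.float64(298.5), np.float64(292.6), 3081, 208, 276, 189, 30), (np.float64(194.9), np.float64(297.1), 57, 190, 295, 11, 6), (np.float64(143.0), np.float64(311.1), 62, 140, 304, 6, 15), (np.float64(482.8), np.float64(324.8), 76, 478, 320, 10, 10), (np.float64(275.6), np.float64(356.3), 542, 257, 339, 37, 31)]
```

View pics/tc.png

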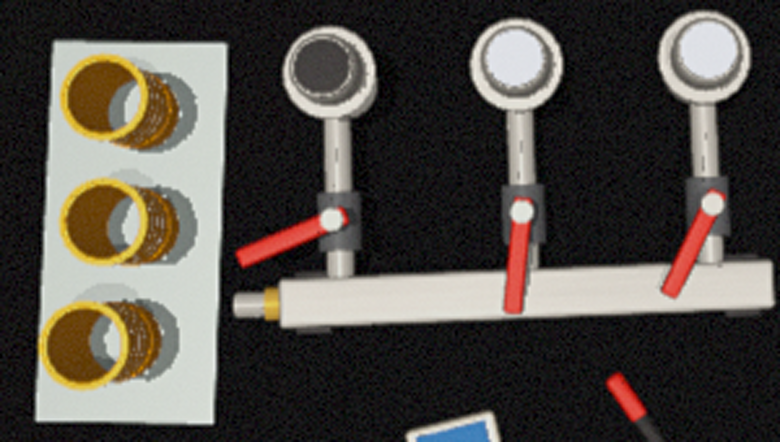

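View pics/sc.png

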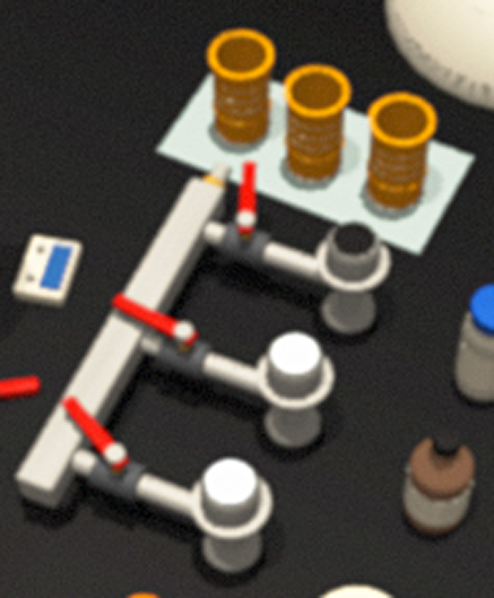

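```bash
cat > m.py <<'E'
from h import *
from workcell import calibration
ct,cs=calibration("top"),calibration("scene")
def show(n,pt,ps):
    X=tri(ct,pt,cs,ps);e=proj(ct,X)[0]-pt;f=proj(cs,X)[0]-ps;print(n,X.round(4),"err",e.round(1),f.round(1));return X
c=lambda x,y:np.array([x/2.6+100,y/2.6+180]); d=lambda x,y:np.array([x/2.6+215,y/2.6+100])
show("fun_near",c(84,345),d(241,55));show("fun_mid",c(105,222),d(316,90));show("fun_far",c(104,98),d(401,119))
show("lid_far",(481.2,224.2),(240.3,379.7));show("lid_mid",(481.5,278.6),(197.2,357.8));show("lid_near",(482.8,324.8),(162.1,340.8))
h2=show("disc2",(297.6,201.8),d(295,355));h3=show("disc3",(371.8,198.9),d(230,483));h1=show("head1",c(322,66),d(354,242))
v=h1-h3;yaw=np.arctan2(v[1],v[0])-np.pi/2;print("yaw",np.degrees(yaw))
im=cv2.imread("pics/top0.png");H,S,V=cv2.split(cv2.cvtColor(im,cv2.COLOR_BGR2HSV))
m=((H<6)|(H>174))&(S>150)&(V>100)
for n,box,pin in(("v1",(185,255,45,35),(227,263.8)),("v2",(288,255,20,50),(300.3,261)),("v3",(350,255,30,45),(373.5,258.1))):
    x,y,w,h=box;p=np.argwhere(m[y:y+h,x:x+w])[:,::-1]+[x,y]
    W=np.array([plane(ct,q,.089) for q in p]);l=cv2.fitLine(W.astype(np.float32),cv2.DIST_L2,0,.01,.01).ravel()
    a=plane(ct,pin,.094);dv=l[:2]*np.sign((W.mean(0)-a)@l[:2]);th=np.arctan2(dv[1],dv[0])
    print(n,"pin",a.round(4),"tip",(a+.07*dv).round(4),"angle",np.degrees(th-yaw)-90)
E
python3 m.py
```

```text
fun_near [0.419  0.3443 0.104 ] err [-0.4 -0.6] [-0.5  0.1]
fun_mid [0.5084 0.3331 0.1078] err [-0.6 -0.9] [-0.7  0.2]
fun_far [0.5988 0.339  0.1059] err [-0.5 -0.7] [-0.6  0.2]
lid_far [ 0.6088 -0.3268  0.0396] err [-0.3 -0.4] [-0.4  0. ]
lid_mid [ 0.5001 -0.3272  0.0395] err [-0.2 -0.3] [-0.3  0. ]
lid_near [ 0.4095 -0.3294  0.04  ] err [-0.2 -0.3] [-0.3  0. ]
disc2 [0.634  0.0388 0.117 ] err [-0.2 -0.3] [-0.3  0.1]
disc3 [ 0.6429 -0.1009  0.1169] err [-0.3 -0.4] [-0.4  0.1]
head1 [0.6248 0.1788 0.1113] err [-0.3 -0.4] [-0.3  0.1]
yaw 3.704611600959166
v1 pin [0.5143 0.1705] tip [0.4853 0.2342] angle 20.805744810621903
v2 pin [0.523  0.0309] tip [0.4532 0.0361] angle 82.09147364570285
v3 pin [ 0.532  -0.1083] tip [ 0.4684 -0.079 ] angle 61.54008844768518
```

Every triangulation agrees within 1 px. Heads 2 and 3 need funnel, lid and open valve. Valve 1 needs shutting, from about 21°. I'll use the far funnel for head 2 and the middle one for head 3.

Call:
move_arm:
  series: [8.5, 0, 0, 0, 0, 0, 7.96, 8.5, 0, 0, 0, 0, 0, 7.96, 8.5, 0, 0, 0, 0, 0, 7.96, 8.5, 1.81, -5.31, 0, 0, 0, 0, 8.5, 1.81, -5.31, 0, 0, 0, 0]
  grip_force: 30

```text
time: 0.72
tool_pos: [0.3094, -0.5098, 0.2383]
tcp_rot: [-3.14, 0.003, 0.001]
wrist_force: [1.2, 0.9, 0.3]
width: 0.996
grip_force: 0.0
```

Call:
move_arm:
  series: [8.5, 1.81, -5.31, 0, 0, 0, 0, 8.5, 1.81, -5.31, 0, 0, 0, 0, 8.5, 1.81, -5.31, 0, 0, 0, 0, 8.5, 1.81, -5.31, 0, 0, 0, 0, 8.5, 1.81, -5.31, 0, 0, 0, 0]

```text
time: 1.35
tool_pos: [0.4, -0.2436, 0.2389]
tcp_rot: [-3.141, 0.001, 0.0]
wrist_force: [1.4, -0.1, -0.5]
width: 0.993
grip_force: 0.0
```

Call:
move_arm:
  series: [8.5, 1.81, -5.31, 0, 0, 0, 0, 8.5, 1.81, -5.31, 0, 0, 0, 0, 8.5, 1.81, -5.31, 0, 0, 0, 0, 8.5, 1.81, -5.31, 0, 0, 0, 0, 8.5, 1.81, -5.31, 0, 0, 0, 0]

```text
time: 1.98
tool_pos: [0.4905, 0.0218, 0.239]
tcp_rot: [3.141, 0.0, -0.0]
wrist_force: [0.8, -0.4, 0.1]
width: 0.999
grip_force: 0.0
```

Call:
move_arm:
  series: [8.5, 1.81, -5.31, 0, 0, 0, 0, 8.5, 1.81, -5.31, 0, 0, 0, 0, 8.5, 1.81, -5.31, 0, 0, 0, 0, 8.5, 1.81, -5.31, 0, 0, 0, 0, 8.5, 1.81, -5.31, 0, 0, 0, 0]

```text
time: 2.6
tool_pos: [0.581, 0.2872, 0.2386]
tcp_rot: [3.141, 0.0, -0.001]
wrist_force: [-0.2, -0.6, 0.9]
width: 1.0
grip_force: 0.0
```

```bash
cat > st.py <<'E'
from workcell import *
from h import *
def st():
    s=read_state();R,_=cv2.Rodrigues(s["tcp_rot"])
    print("t",round(s["time"],2),"pos",s["tool_pos"].round(4),"yaw",np.degrees(np.arctan2(R[1,0],R[0,0])).round(2),"zax",R[:,2].round(4),"F",s["wrist_force"].round(1),"w",round(s["width"]*8.54,2),"grip",round(s["grip_force"],1),"q6",round(s["q"][5],2))
    return s,R
E
python3 - <<'E'
from st import *
st()
im=read_camera("wrist");c=calibration("wrist");cv2.imwrite("pics/w1.png",im[:,:,::-1])
R,_=cv2.Rodrigues(c["rvec"]);print("cam",-R.T@c["tvec"],"dir",R[2])
print(proj(c,[[.5988,.339,.107],[.5084,.3331,.107]]))
E
```

```text
t 2.6 pos [0.581  0.2872 0.2386] yaw 0.02 zax [-7.e-04 -6.e-04 -1.e+00] F [-0.2 -0.6  0.9] w 8.54 grip 0.0 q6 1.99
cam [0.65178234 0.29424316 0.37215451] dir [-0.27267298  0.00450073 -0.96209625]
[[251.81256656 212.70829596]
 [264.73113941 330.88903402]]
```

View pics/w1.png

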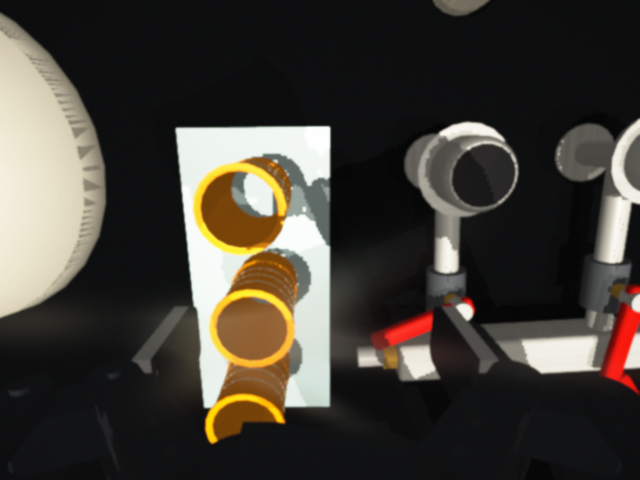

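The wrist view shows the far rim at (240,207) and the middle rim at (255,327), about 10 px off the prediction. I'll fit the rims precisely here and from a second position over the funnel.

Call:
move_arm:
  series: [8.5, 1.8, -5.2, 0, 0, 0, 0, 8.5, 0, 0, 0, 0, 0, 0, 8.5, 0, 0, 0, 0, 0, 0]

```text
time: 3.02
tool_pos: [0.5984, 0.337, 0.2384]
tcp_rot: [3.14, 0.001, -0.002]
wrist_force: [0.5, -0.0, 0.1]
width: 0.989
grip_force: 0.0
```

```bash
python3 - <<'E'
from st import *
s,_=st();c=calibration("wrist");im=read_camera("wrist")[:,:,::-1].copy();cv2.imwrite("pics/w2.png",im)
np.savez("w2.npz",**c)
def rims(im):
    H,S,V=cv2.split(cv2.cvtColor(im,cv2.COLOR_BGR2HSV))
    m=((H>17)&(H<32)&(S>180)&(V>190)).astype(np.uint8)
    o=[]
    for k in cv2.findContours(m,cv2.RETR_EXTERNAL,cv2.CHAIN_APPROX_NONE)[0]:
        if len(k)>120:
            e=cv2.fitEllipse(cv2.convexHull(k));o.append(e)
    return o
for n,i in (("w1",cv2.imread("pics/w1.png")),("w2",im)):
    for e in rims(i): print(n,np.round(e[0],1),np.round(e[1],1), plane(c,e[0],.107).round(4) if n=="w2" else "")
E
python3 - <<'E'
import cv2;cv2.imwrite('pics/w2s.png',cv2.imread('pics/w2.png')[90:480])
E
```

```text
t 3.02 pos [0.5984 0.337  0.2384] yaw 0.03 zax [-0.0015 -0.0013 -1.    ] F [ 0.5 -0.   0.1] w 8.45 grip 0.0 q6 2.05
w1 [243.9 425.1] [63.2 78.2] 
w1 [252.  327.5] [77.8 83.1] 
w1 [240.  207.8] [89.7 92.4] 
w2 [317.2 348.6] [75.  81.5] [0.5089 0.3362]
```

View pics/w2.png

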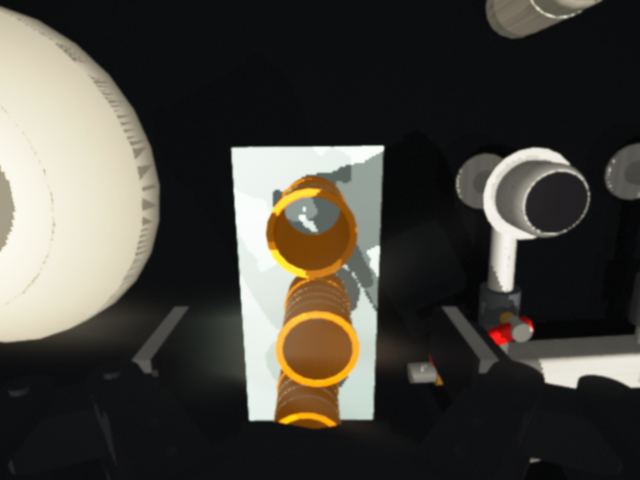

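```bash
python3 - <<'E'
from h import *
c=dict(np.load("w2.npz"))
R2,_=cv2.Rodrigues(c["rvec"])
# w1 = same tool orientation, tool shifted
d=np.array([.581,.2872,.2386])-np.array([.5984,.337,.2384])
c1=dict(c);c1["tvec"]=c["tvec"]-R2@d
print("cam",-R2.T@c["tvec"],"w1",-R2.T@c1["tvec"],"dir",R2[2])
for n,a,b in(("far",(240,207.8),(312,233.5)),("mid",(253.5,327.5),(317.4,348.6))):
    print(n,plane(c1,a,.107).round(4),plane(c,b,.107).round(4),tri(c1,a,c,b).round(4))
# three-view incl. fixed cams
E
```

```text
cam [0.66800072 0.33830278 0.37217349] w1 [0.65060072 0.28850278 0.37237349] dir [-0.27520984 -0.00132489 -0.96138327]
far [0.6004 0.3396] [0.5996 0.3399] [0.6    0.3398 0.1068]
mid [0.5092 0.3343] [0.5088 0.336 ] [0.5045 0.3358 0.099 ]
```

Far funnel confirmed at (0.600, 0.340) with the rim at z = 0.107. Descending and grasping.

Call:
move_arm:
  series: [8.5, 0.1, -0.27, 5.4, 0, 0, 0, 8.5, 0, 0, 5.4, 0, 0, 0, 8.5, 0, 0, 5.4, 0, 0, 0, 8.5, 0, 0, 0, 0, 0, 0, 5, 0, 0, 0, 0, 0, 0]

```text
time: 3.7
tool_pos: [0.6012, 0.34, 0.0796]
tcp_rot: [-3.14, 0.001, -0.004]
wrist_force: [0.1, 0.5, 0.5]
width: 0.814
grip_force: 0.0
```

Call:
move_arm:
  series: [5, 0, 0, 0, 0, 0, 0, 5, 0, 0, 0, 0, 0, 0, 5, 0, 0, 0, 0, 0, 0, 5, 0, 0, 0, 0, 0, 0, 5, 0, 0, 0, 0, 0, 0]

```text
time: 4.32
tool_pos: [0.6024, 0.3411, 0.0813]
tcp_rot: [-3.139, -0.0, -0.009]
wrist_force: [0.4, -0.6, 7.5]
width: 0.703
grip_force: 33.0
```

```bash
python3 -c "
from st import *
st()"
```

```text
t 4.33 pos [0.6024 0.3411 0.0813] yaw 0.01 zax [ 0.0057  0.0024 -1.    ] F [ 0.4 -0.6  7.5] w 6.01 grip 33.0 q6 2.05
```

Call:
move_arm:
  series: [5, 0, 0, -5.4, 0, 0, 0, 5, 0, 0, -5.4, 0, 0, 0, 5, 0, 0, -5.4, 0, 0, 0, 5, 0, 0, 0, 0, 0, 0, 5, 0, 0, 0, 0, 0, 0]
  grip_force: 35

```text
time: 4.95
tool_pos: [0.5998, 0.3403, 0.2399]
tcp_rot: [-3.141, -0.0, -0.001]
wrist_force: [-0.0, 0.3, -2.2]
width: 0.706
grip_force: 38.3
```

```bash
python3 - <<'E'
from st import *
st();c=calibration("wrist");im=read_camera("wrist")[:,:,::-1].copy();cv2.imwrite("pics/w3.png",im)
s=read_camera("scene")[:,:,::-1];cv2.imwrite("pics/s3.png",s);t=read_camera("top")[:,:,::-1];cv2.imwrite("pics/t3.png",t)
a=cv2.resize(im,(480,360));b=cv2.resize(s[60:260,240:440],(320,320));e=cv2.resize(t[150:350,70:270],(300,240))
o=np.zeros((600,800,3),np.uint8);o[:360,:480]=a;o[:320,480:800]=b;o[360:600,:300]=e;cv2.imwrite("pics/m3.png",o)
np.savez("w3.npz",**c)
E
```

```text
t 4.95 pos [0.5998 0.3403 0.2399] yaw 0.01 zax [ 8.e-04  5.e-04 -1.e+00] F [-0.   0.3 -2.2] w 6.03 grip 38.3 q6 2.05
```

View pics/m3.png

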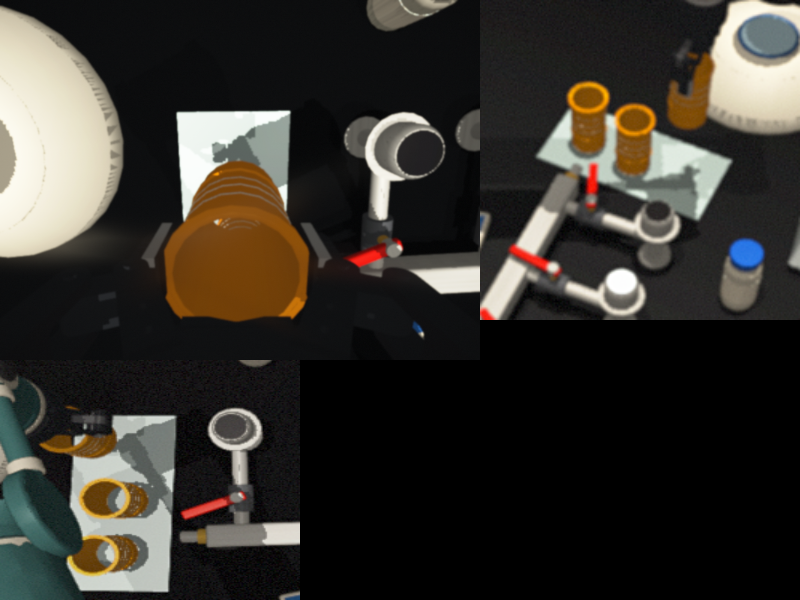

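Funnel held, centred between the pads. I'll check head 1 in this view against the fixed-camera estimate.

```bash
python3 - <<'E'
from h import *
c=dict(np.load("w3.npz"));im=cv2.imread("pics/w3.png");g=cv2.cvtColor(im,cv2.COLOR_BGR2GRAY)
# dark top of head1: dark blob enclosed by bright flange
sub=g[140:250,480:610]
m=(sub>75).astype(np.uint8)
cs,h=cv2.findContours(m,cv2.RETR_CCOMP,cv2.CHAIN_APPROX_NONE)
for k,hh in zip(cs,h[0]):
    if len(k)>60:
        e=cv2.fitEllipse(k);p=np.array(e[0])+[480,140];print(hh[3]>=0,p.round(1),np.round(e[1],1),round(e[2]),plane(c,p,.118).round(4),plane(c,p,.085).round(4))
ct=dict()
E
python3 - <<'E'
import sys;sys.path.insert(0,'.')
from h import *;from workcell import calibration
ct=calibration("top");
for n,p in(("head1",(322/2.6+100,66/2.6+180)),("disc2",(297.6,201.8)),("disc3",(371.8,198.9))):print(n,plane(ct,p,.118 if n=="head1" else .121).round(4))
E
```

```text
False [531.4 197.4] [ 95.4 114.6] 88 [0.6281 0.199 ] [0.6228 0.1806]
head1 [0.6232 0.1771]
disc2 [0.6328 0.0381]
disc3 [ 0.6416 -0.1011]
```

Call:
move_arm:
  series: [5, 0.56, 5.02, 0, 0, 0, 0, 5, 0.56, 5.02, 0, 0, 0, 0, 5, 0.56, 5.02, 0, 0, 0, 0, 5, 0.56, 5.02, 0, 0, 0, 0, 5, 0.56, 5.02, 0, 0, 0, 0]

```text
time: 5.72
tool_pos: [0.627, 0.0875, 0.2371]
tcp_rot: [3.141, 0.0, -0.005]
wrist_force: [0.0, -0.4, -0.1]
width: 0.702
grip_force: 38.4
```

Call:
move_arm:
  series: [5, 0.56, 5.02, 0, 0, 0, 0, 5, 0, 0, 1.5, 0, 0, 0, 5, 0, 0, 1.5, 0, 0, 0, 5, 0, 0, 0, 0, 0, 0, 5, 0, 0, 0, 0, 0, 0]

```text
time: 6.35
tool_pos: [0.6333, 0.0403, 0.2088]
tcp_rot: [-3.141, -0.003, 0.001]
wrist_force: [0.4, 0.7, -0.4]
width: 0.702
grip_force: 38.4
```

```bash
python3 - <<'E'
from st import *
st();c=calibration("wrist");im=read_camera("wrist")[:,:,::-1].copy();cv2.imwrite("pics/w4.png",im);np.savez("w4.npz",**c)
s=read_camera("scene")[:,:,::-1];cv2.imwrite("pics/s4.png",s)
b=cv2.resize(s[150:310,220:420],(800,640))[:600];b[:288,:384]=cv2.resize(im,(384,288));cv2.imwrite("pics/m4.png",b)
E
```

```text
t 6.35 pos [0.6333 0.0403 0.2088] yaw 0.1 zax [-9.e-04  2.e-04 -1.e+00] F [ 0.4  0.7 -0.4] w 6.0 grip 38.4 q6 1.59
```

View pics/m4.png

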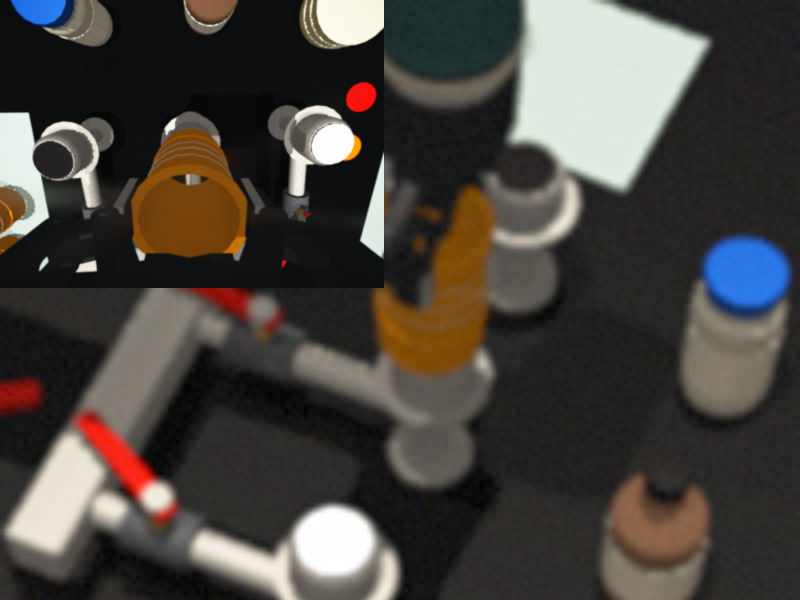

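```bash
python3 - <<'E'
from h import *
c=dict(np.load("w4.npz"));im=cv2.imread("pics/w4.png");g=cv2.cvtColor(im,cv2.COLOR_BGR2GRAY)
H,S,V=cv2.split(cv2.cvtColor(im,cv2.COLOR_BGR2HSV))
k=cv2.morphologyEx(((S<30)&(V>235)).astype(np.uint8),cv2.MORPH_OPEN,np.ones((5,5)))
for q in cv2.findContours(k,0,1)[0]:
    if len(q)>30:e=cv2.fitEllipse(q);print("white",np.round(e[0],1),np.round(e[1],1),plane(c,e[0],.121).round(4))
sub=g[210:310,40:170];cv2.imwrite("pics/x.png",sub)
for th in(50,65,80):
  m=cv2.morphologyEx((sub<th).astype(np.uint8),cv2.MORPH_OPEN,np.ones((5,5)))
  for q in cv2.findContours(m,1,1)[0]:
    if len(q)>30 and 800<cv2.contourArea(q)<5000:e=cv2.fitEllipse(q);p=np.array(e[0])+[40,210];print("dark",th,p.round(1),np.round(e[1],1),plane(c,p,.118).round(4))
# amber funnel silhouette bottom edge
m=((H>8)&(H<24)&(S>120)&(V>50))
for r in (225,235,250,270,290):
    x=np.where(m[r,150:500])[0]+150
    print(r,x.min(),x.max(),(x.min()+x.max())/2)
E
```

```text
white [151.7 443.5] [10.8 13.8] [0.4962 0.1538]
white [140.  294.5] [11.  24.7] [0.6071 0.1484]
white [625.6 356.4] [ 25.4 145.1] [ 0.5645 -0.1582]
white [498.8 284.3] [24.8 65.6] [ 0.614  -0.0703]
white [554.4 239.5] [60.4 72.7] [ 0.6423 -0.0993]
white [106.6 210.1] [11.4 44.6] [0.6596 0.1612]
white [284.2 209.4] [ 9.8 18.8] [0.66  0.059]
white [ 33.7 283. ] [ 65. 215.] [0.6146 0.2119]
white [538.9 184.3] [10.9 50. ] [ 0.6745 -0.0851]
white [584.2  31.8] [ 78.  120.8] [ 0.7521 -0.096 ]
dark 50 [ 87.9 266.4] [56.1 67.1] [0.6243 0.1792]
dark 65 [ 88.  266.4] [56.9 67.7] [0.6242 0.1791]
dark 80 [ 91.9 273.4] [60.8 87.3] [0.6198 0.1775]
dark 80 [135.  246.4] [26.2 67. ] [0.637 0.149]
225 285 350 317.5
235 275 358 316.5
250 263 371 317.0
270 255 379 317.0
290 249 381 315.0
```

Head 2 refined to (0.6333, 0.0400), and the TCP is right above it. Lowering.

Call:
move_arm:
  series: [5, 0, 0, 0.6, 0, 0, 0, 5, 0, 0, 0.6, 0, 0, 0, 5, 0, 0, 0.6, 0, 0, 0, 5, 0, 0, 0.6, 0, 0, 0, 5, 0, 0, 0, 0, 0, 0]

```text
time: 7.08
tool_pos: [0.6337, 0.0392, 0.1846]
tcp_rot: [-3.141, 0.0, -0.0]
wrist_force: [1.9, 1.1, -1.8]
width: 0.696
grip_force: 38.3
```

Call:
move_arm:
  series: [5, 0, 0, 0.6, 0, 0, 0, 5, 0, 0, 0.6, 0, 0, 0, 5, 0, 0, 0.5, 0, 0, 0, 5, 0, 0, 0.4, 0, 0, 0, 5, 0, 0, 0, 0, 0, 0]

```text
time: 7.7
tool_pos: [0.634, 0.0391, 0.1645]
tcp_rot: [-3.141, -0.0, -0.001]
wrist_force: [2.8, 0.5, 0.0]
width: 0.698
grip_force: 38.5
```

Call:
move_arm:
  series: [5, -0.1, 0, 0.2, 0, 0, 0, 5, 0, 0, 0.2, 0, 0, 0, 5, 0, 0, 0.2, 0, 0, 0, 5, 0, 0, 0, 0, 0, 0]

```text
time: 8.2
tool_pos: [0.635, 0.0389, 0.1642]
tcp_rot: [-3.142, 0.0, -0.01]
wrist_force: [-3.7, -0.2, 19.8]
width: 0.7
grip_force: 39.9
```

Bottomed out at the expected height with a 20 N stop. Releasing, rising, then going to the middle funnel.

Call:
move_arm:
  series: [5, 0, 0, -0.5, 0, 0, 0, 8.5, 0, 0, 0, 0, 0, 0, 8.5, 0, 0, 0, 0, 0, 0, 8.5, 0, 0, 0, 0, 0, 0, 8.5, 0, 0, -2, 0, 0, 0]

```text
time: 8.82
tool_pos: [0.6305, 0.0389, 0.1811]
tcp_rot: [3.141, -0.0, -0.009]
wrist_force: [0.8, 0.4, 0.7]
width: 0.998
grip_force: 0.0
```

Call:
move_arm:
  series: [8.5, 0, 0, -4, 0, 0, 0, 8.5, 0, 0, -3, 0, 0, 0, 8.5, -2.5, -5.7, 0, 0, 0, 0, 8.5, -2.5, -5.7, 0, 0, 0, 0, 8.5, -2.5, -5.7, 0, 0, 0, 0]

```text
time: 9.45
tool_pos: [0.5573, 0.2114, 0.2553]
tcp_rot: [-3.141, 0.002, -0.004]
wrist_force: [0.4, 0.7, -0.3]
width: 0.998
grip_force: 0.0
```

Call:
move_arm:
  series: [8.5, -2.5, -5.7, 0, 0, 0, 0, 8.5, 0, -5.7, 0, 0, 0, 0, 8.5, 0, -1.2, 0, 0, 0, 0, 8.5, 0, 0, 0, 0, 0, 0, 8.5, 0, 0, 0, 0, 0, 0]

```text
time: 10.07
tool_pos: [0.5329, 0.3347, 0.2536]
tcp_rot: [3.141, -0.002, 0.0]
wrist_force: [0.6, 0.0, -0.1]
width: 0.999
grip_force: 0.0
```

```bash
cat > look.py <<'E'
from st import *
def wrist(n):
    s,_=st();c=calibration("wrist");im=read_camera("wrist")[:,:,::-1].copy();cv2.imwrite(f"pics/{n}.png",im);np.savez(n+".npz",**c);return im,c
def rim(im,c,z=.107):
    H,S,V=cv2.split(cv2.cvtColor(im,cv2.COLOR_BGR2HSV))
    m=((H>15)&(H<32)&(S>180)&(V>170)).astype(np.uint8)
    for k in cv2.findContours(m,cv2.RETR_EXTERNAL,cv2.CHAIN_APPROX_NONE)[0]:
        if len(k)>100:
            e=cv2.fitEllipse(cv2.convexHull(k));print("rim",np.round(e[0],1),np.round(e[1],1),round(e[2]),plane(c,e[0],z).round(4),cv2.boundingRect(k))
E
python3 - <<'E'
from look import *
im,c=wrist("w5");rim(im,c)
s=read_camera("scene")[:,:,::-1];cv2.imwrite("pics/s5.png",s)
b=cv2.resize(s[80:320,130:450],(800,600));b[:240,:320]=cv2.resize(im,(320,240));cv2.imwrite("pics/m5.png",b)
E
```

```text
t 10.07 pos [0.5329 0.3347 0.2536] yaw -0.07 zax [ 1.e-04 -7.e-04 -1.e+00] F [ 0.6  0.  -0.1] w 8.54 grip 0.0 q6 2.09
rim [303.2 365.1] [69.8 78.5] 90 [0.4194 0.3453] (264, 331, 79, 70)
rim [307.7 267.4] [73.  96.1] 17 [0.5039 0.3411] (274, 221, 64, 89)
```

View pics/m5.png

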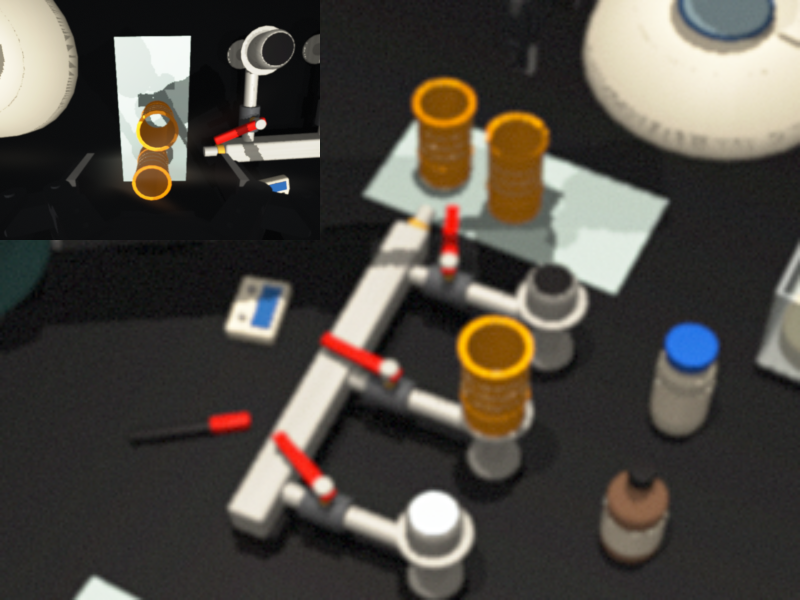

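Funnel 2 is seated upright on head 2, with its flange flush at about (495,425) in the crop. Grasping the middle funnel at (0.509, 0.3355).

Call:
move_arm:
  series: [8.5, -2.4, -0.07, 3, 0, 0, 0, 8.5, 0, 0, 4.9, 0, 0, 0, 8.5, 0, 0, 4.9, 0, 0, 0, 8.5, 0, 0, 4.9, 0, 0, 0, 8.5, 0, 0, 0, 0, 0, 0]

```text
time: 10.8
tool_pos: [0.5051, 0.3332, 0.0716]
tcp_rot: [3.136, -0.003, -0.014]
wrist_force: [0.2, 0.0, -0.6]
width: 0.993
grip_force: 0.0
```

Call:
move_arm:
  series: [5, 0, 0, 0, 0, 0, 0, 5, 0, 0, 0, 0, 0, 0, 5, 0, 0, 0, 0, 0, 0, 5, 0, 0, 0, 0, 0, 0, 5, 0, 0, 0, 0, 0, 0]

```text
time: 11.42
tool_pos: [0.5107, 0.3376, 0.0795]
tcp_rot: [-3.139, -0.0, -0.008]
wrist_force: [0.4, -2.5, 7.8]
width: 0.7
grip_force: 38.3
```

Call:
move_arm:
  series: [5, 0, 0, -5.4, 0, 0, 0, 5, 0, 0, -5.4, 0, 0, 0, 5, 0, 0, -5.4, 0, 0, 0, 5, 0, 0, -4, 0, 0, 0, 5, 0, 0, -4, 0, 0, 0]

```text
time: 12.05
tool_pos: [0.5084, 0.3369, 0.3209]
tcp_rot: [-3.14, -0.0, -0.003]
wrist_force: [-0.7, 0.1, -1.8]
width: 0.703
grip_force: 38.8
```

```bash
python3 - <<'E'
from look import *
st()
E
```

```text
t 12.05 pos [0.5084 0.3369 0.3209] yaw 0.02 zax [ 0.0016  0.0013 -1.    ] F [-0.7  0.1 -1.8] w 6.01 grip 38.8 q6 2.11
```

Call:
move_arm:
  series: [5, 1.68, 5.46, 0, 0, 0, 0, 5, 1.68, 5.46, 0, 0, 0, 0, 5, 1.68, 5.46, 0, 0, 0, 0, 5, 1.68, 5.46, 0, 0, 0, 0, 5, 1.68, 5.46, 0, 0, 0, 0]

```text
time: 12.68
tool_pos: [0.5928, 0.0622, 0.3192]
tcp_rot: [-3.141, -0.001, -0.003]
wrist_force: [1.0, 0.2, 0.4]
width: 0.701
grip_force: 38.8
```

Call:
move_arm:
  series: [5, 1.68, 5.46, 0, 0, 0, 0, 5, 1.68, 5.46, 0, 0, 0, 0, 5, 1.68, 5.46, 0, 0, 0, 0, 5, 0, 0, 5, 0, 0, 0, 5, 0, 0, 5, 0, 0, 0]

```text
time: 13.3
tool_pos: [0.6439, -0.1013, 0.2188]
tcp_rot: [3.141, -0.003, 0.006]
wrist_force: [0.4, 1.0, -0.5]
width: 0.7
grip_force: 38.8
```

Call:
move_arm:
  series: [5, 0, 0, 0.5, 0, 0, 0, 5, 0, 0, 0, 0, 0, 0, 5, 0, 0, 0, 0, 0, 0]

```text
time: 13.68
tool_pos: [0.6449, -0.1001, 0.2169]
tcp_rot: [3.141, 0.001, 0.008]
wrist_force: [0.2, -0.9, -0.8]
width: 0.7
grip_force: 38.8
```

```bash
python3 - <<'E'
from look import *
im,c=wrist("w6")
H,S,V=cv2.split(cv2.cvtColor(im,cv2.COLOR_BGR2HSV))
m=((H>8)&(H<24)&(S>120)&(V>50))
for r in (225,235,250,270,290):
    x=np.where(m[r,200:430])[0]+200
    print(r,x.min(),x.max(),(x.min()+x.max())/2)
# flange white of head3 around tube
w=((S<40)&(V>150));print(blobs(w[170:260,230:420],30))
print(proj(c,[[.6423,-.0998,.085],[.6423,-.0998-.034,.085],[.6423,-.0998+.034,.085]]))
E
```

```text
t 13.68 pos [ 0.6449 -0.1001  0.2169] yaw 0.03 zax [ 0.0054 -0.001  -1.    ] F [ 0.2 -0.9 -0.8] w 5.98 grip 38.8 q6 1.38
225 286 350 318.0
235 276 429 352.5
250 265 429 347.0
270 256 429 342.5
290 247 385 316.0
[(np.float64(55.3), np.float64(40.0), 230, 45, 29, 21, 24)]
[[315.73362718 239.79229526]
 [363.99295916 239.75942323]
 [267.46162943 239.82517592]]
```

Call:
move_arm:
  series: [5, -0.1, 0, 0.8, 0, 0, 0, 5, 0, 0, 0.8, 0, 0, 0, 5, 0, 0, 0.8, 0, 0, 0, 5, 0, 0, 0.8, 0, 0, 0, 5, 0, 0, 0, 0, 0, 0]

```text
time: 14.35
tool_pos: [0.6422, -0.0997, 0.1801]
tcp_rot: [-3.141, 0.0, -0.0]
wrist_force: [3.4, 1.6, -2.8]
width: 0.7
grip_force: 38.4
```

Call:
move_arm:
  series: [5, 0, 0, 0.6, 0, 0, 0, 5, 0, 0, 0.6, 0, 0, 0, 5, 0, 0, 0.5, 0, 0, 0, 5, 0, 0, 0.4, 0, 0, 0, 5, 0, 0, 0, 0, 0, 0]

```text
time: 14.98
tool_pos: [0.6433, -0.1002, 0.1625]
tcp_rot: [3.141, -0.0, 0.005]
wrist_force: [1.9, 1.7, 6.9]
width: 0.699
grip_force: 38.9
```

Call:
move_arm:
  series: [5, 0, 0, 0.2, 0, 0, 0, 5, 0, 0, 0.2, 0, 0, 0, 5, 0, 0, 0, 0, 0, 0]

```text
time: 15.35
tool_pos: [0.6443, -0.1004, 0.1623]
tcp_rot: [3.141, -0.001, 0.01]
wrist_force: [-2.8, 2.7, 20.4]
width: 0.699
grip_force: 39.8
```

Call:
move_arm:
  series: [5, 0, 0, -0.4, 0, 0, 0, 8.5, 0, 0, 0, 0, 0, 0, 8.5, 0, 0, 0, 0, 0, 0, 8.5, 0, 0, 0, 0, 0, 0, 8.5, 0, 0, -2, 0, 0, 0]

```text
time: 15.98
tool_pos: [0.6399, -0.0999, 0.1781]
tcp_rot: [-3.141, 0.0, 0.009]
wrist_force: [0.2, -0.7, 0.8]
width: 0.997
grip_force: 0.0
```

Call:
move_arm:
  series: [8.5, 0, 0, -4, 0, 0, 0, 8.5, 0, 0, -4, 0, 0, 0, 6, -2, 5.65, 0, 0, 0, 0, 5, -2, 5.65, 0, 0, 0, 0, 4.5, -2, 5.65, 0, 0, 0, 0]

```text
time: 16.6
tool_pos: [0.5818, -0.2712, 0.2624]
tcp_rot: [3.14, 0.001, 0.003]
wrist_force: [0.7, -0.4, 0.8]
width: 0.524
grip_force: 0.0
```

Call:
move_arm:
  series: [4.5, -2, 5.65, 0, 0, 0, 0, 4.5, 0, 0, 0, 0, 0, 0, 4.5, 0, 0, 0, 0, 0, 0]

```text
time: 16.98
tool_pos: [0.562, -0.3263, 0.2613]
tcp_rot: [3.142, -0.002, 0.002]
wrist_force: [-0.2, 0.7, 0.4]
width: 0.528
grip_force: 0.0
```

```bash
python3 - <<'E'
from look import *
im,c=wrist("w7")
s=read_camera("scene")[:,:,::-1];t=read_camera("top")[:,:,::-1];cv2.imwrite("pics/s7.png",s);cv2.imwrite("pics/t7.png",t)
b=cv2.resize(s[180:480,80:480],(800,600));b[:240,480:]=cv2.resize(im,(320,240));cv2.imwrite("pics/m7.png",b)
H,S,V=cv2.split(cv2.cvtColor(im,cv2.COLOR_BGR2HSV))
for q in blobs((H>100)&(H<125)&(S>150)&(V>80),150):print(q)
E
```

```text
t 16.98 pos [ 0.562  -0.3263  0.2613] yaw -0.06 zax [ 0.0011 -0.     -1.    ] F [-0.2  0.7  0.4] w 4.51 grip 0.0 q6 1.01
(np.float64(315.6), np.float64(157.9), 3324, 282, 123, 69, 71)
(np.float64(315.6), np.float64(263.6), 2571, 284, 235, 64, 61)
(np.float64(329.6), np.float64(325.0), 255, 314, 318, 30, 17)
(np.float64(308.5), np.float64(352.1), 893, 289, 327, 57, 45)
```

View pics/m7.png

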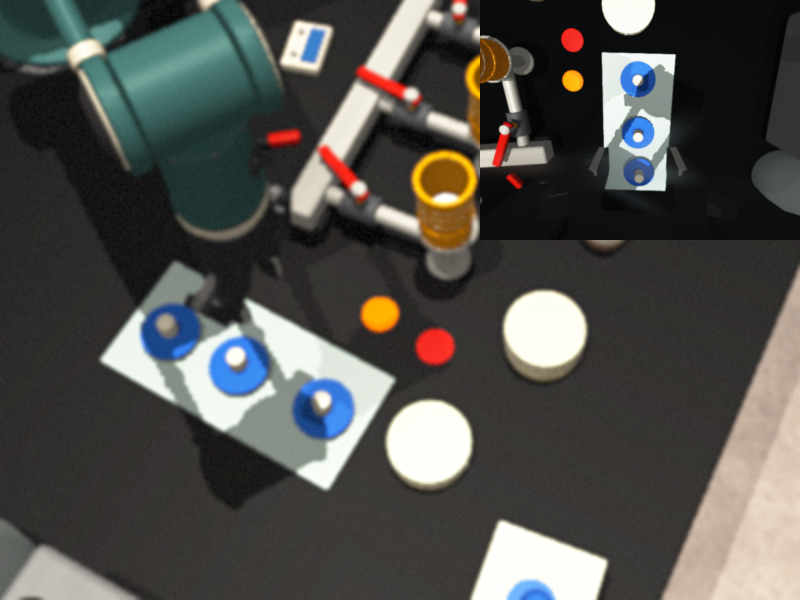

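Both funnels are seated and the three lids still stand on their mat, at wrist pixels (316,158), (316,264) and (316,345). I'll work out their centres.

```bash
cat >> look.py <<'E'
def lids(im,c,dz=0):
    H,S,V=cv2.split(cv2.cvtColor(im,cv2.COLOR_BGR2HSV))
    m=cv2.morphologyEx(((H>100)&(H<125)&(S>130)&(V>60)).astype(np.uint8),cv2.MORPH_CLOSE,np.ones((3,3)))
    for k in cv2.findContours(m,cv2.RETR_EXTERNAL,cv2.CHAIN_APPROX_NONE)[0]:
        if cv2.contourArea(k)>500:
            e=cv2.fitEllipse(cv2.convexHull(k));print("disc",np.round(e[0],1),np.round(e[1],1),plane(c,e[0],.015+dz).round(4))
            x,y,w,h=cv2.boundingRect(k)
            for b in blobs((S[y:y+h,x:x+w]<110)&(V[y:y+h,x:x+w]>110),60):
                print("  knob",b[0]+x,b[1]+y,b[2],plane(c,(b[0]+x,b[1]+y),.036+dz).round(4))
E
python3 - <<'E'
from look import *
lids(cv2.imread("pics/w7.png"),dict(np.load("w7.npz")))
E
```

```text
disc [317.6 344.1] [54.5 59.9] [ 0.4099 -0.328 ]
  knob 295.1 319.6 86 [ 0.4499 -0.3051]
  knob 341.0 321.9 124 [ 0.4472 -0.3515]
  knob 318.1 356.2 297 [ 0.408  -0.3283]
  knob 293.6 365.5 159 [ 0.397  -0.3027]
  knob 339.3 366.5 151 [ 0.3957 -0.3506]
disc [315.6 265. ] [61.7 64.1] [ 0.5009 -0.3259]
  knob 288.2 239.0 114 [ 0.5343 -0.2999]
  knob 340.6 240.4 205 [ 0.5328 -0.3498]
  knob 315.7 273.7 368 [ 0.4991 -0.326 ]
  knob 290.0 288.9 186 [ 0.4832 -0.3006]
  knob 341.0 289.1 183 [ 0.4829 -0.3509]
disc [315.5 158.1] [69.1 70.8] [ 0.6082 -0.326 ]
  knob 288.1 130.6 267 [ 0.6333 -0.3018]
  knob 342.7 130.4 265 [ 0.6334 -0.35  ]
  knob 314.5 159.6 380 [ 0.6082 -0.3251]
  knob 343.0 185.5 259 [ 0.5849 -0.3511]
  knob 287.7 185.4 255 [ 0.5851 -0.3005]
```

Call:
move_arm:
  series: [4.5, 4.65, 0, 2, 0, 0, 0, 4.5, 0, 0, 6, 0, 0, 0, 4.5, 0, 0, 6, 0, 0, 0, 4.5, 0, 0, 6, 0, 0, 0, 4.5, 0, 0, 0, 0, 0, 0]

```text
time: 17.75
tool_pos: [0.6041, -0.3217, 0.0535]
tcp_rot: [-3.134, -0.003, 0.019]
wrist_force: [-0.3, 0.3, 0.2]
width: 0.525
grip_force: 0.0
```

Call:
move_arm:
  series: [4.5, 0, 0, 0, 0, 0, 0]

```text
time: 17.88
tool_pos: [0.6102, -0.326, 0.0625]
tcp_rot: [3.14, 0.002, 0.004]
wrist_force: [0.5, -1.2, 0.6]
width: 0.528
grip_force: 0.0
```

```bash
python3 - <<'E'
from look import *
im,c=wrist("w8");lids(im,c)
E
```

```text
t 17.88 pos [ 0.6102 -0.326   0.0625] yaw 0.07 zax [ 0.0022 -0.0012 -1.    ] F [ 0.5 -1.2  0.6] w 4.51 grip 0.0 q6 1.04
disc [315.4 419.3] [19.  72.6] [ 0.5274 -0.3253]
disc [316.5 279.4] [126.6 134.4] [ 0.6098 -0.3258]
  knob 259.2 229.9 609 [ 0.6401 -0.3014]
  knob 362.0 219.5 128 [ 0.6446 -0.3447]
  knob 274.9 336.8 434 [ 0.5898 -0.3067]
  knob 356.4 337.2 432 [ 0.5896 -0.3439]
```

Call:
move_arm:
  series: [4.5, 0, 0, 1.7, 0, 0, 0, 4.5, 0, 0, 1.7, 0, 0, 0, 4.5, 0, 0, 0, 0, 0, 0, 0.5, 0, 0, 0, 0, 0, 0, 0.5, 0, 0, 0, 0, 0, 0]

```text
time: 18.55
tool_pos: [0.6089, -0.3264, 0.0269]
tcp_rot: [3.141, -0.0, 0.001]
wrist_force: [-0.7, 0.8, 1.0]
width: 0.221
grip_force: 34.1
```

Call:
move_arm:
  series: [0.5, 0, 0, 0, 0, 0, 0, 0.5, 0, 0, 0, 0, 0, 0, 0.5, 0, 0, 0, 0, 0, 0]

```text
time: 18.92
tool_pos: [0.6086, -0.3262, 0.0266]
tcp_rot: [3.141, 0.0, 0.001]
wrist_force: [-0.2, 0.2, 0.6]
width: 0.217
grip_force: 34.2
```

Call:
move_arm:
  series: [0.5, 0, 0, -6.1, 0, 0, 0, 0.5, 0, 0, -6.1, 0, 0, 0, 0.5, 0, 0, -6.1, 0, 0, 0, 0.5, 0, 0, -6.1, 0, 0, 0, 0.5, 0, 0, 0, 0, 0, 0]

```text
time: 19.55
tool_pos: [0.6118, -0.328, 0.2793]
tcp_rot: [3.134, 0.0, 0.019]
wrist_force: [0.3, -0.5, -0.3]
width: 0.219
grip_force: 34.3
```

Call:
move_arm:
  series: [0.5, 0.85, -5.65, 0, 0, 0, 0, 0.5, 0.85, -5.65, 0, 0, 0, 0, 0.5, 0.85, -5.65, 0, 0, 0, 0, 0.5, 0.85, -5.65, 0, 0, 0, 0, 0.5, 0, 0, 0, 0, 0, 0]

```text
time: 20.18
tool_pos: [0.6421, -0.0957, 0.2687]
tcp_rot: [-3.14, -0.008, 0.003]
wrist_force: [-0.5, -0.1, -0.1]
width: 0.218
grip_force: 34.5
```

Call:
move_arm:
  series: [0.5, 0, 0, 1.5, 0, 0, 0, 0.5, 0, 0, 1.5, 0, 0, 0, 0.5, 0, 0, 0, 0, 0, 0, 0.5, 0, 0, 0, 0, 0, 0]

```text
time: 20.68
tool_pos: [0.6422, -0.1011, 0.2397]
tcp_rot: [-3.141, 0.002, 0.001]
wrist_force: [0.6, 0.2, 0.0]
width: 0.219
grip_force: 34.5
```

```bash
python3 - <<'E'
from look import *
im,c=wrist("w9")
print(proj(c,[[.6423,-.0998,.19],[.6423,-.0998+.0325,.19],[.6423+.0325,-.0998,.19]]).round(0))
cv2.imwrite("pics/w9c.png",cv2.resize(im[120:480,120:520],(600,540)))
E
```

```text
t 20.68 pos [ 0.6422 -0.1011  0.2397] yaw -0.08 zax [-9.e-04  1.e-04 -1.e+00] F [0.6 0.2 0. ] w 1.87 grip 34.5 q6 1.38
[[314. 276.]
 [249. 277.]
 [314. 213.]]
```

View pics/w9c.png

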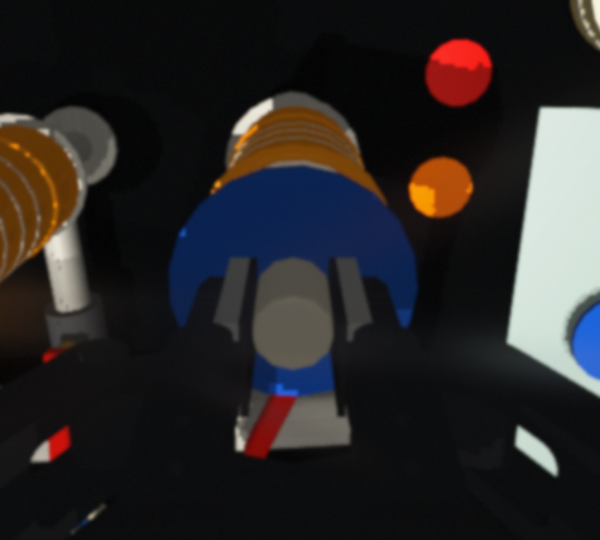

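The lid (blue disc centred at crop x≈293) sits over funnel 3 (tube centred at ≈295). Lowering.

Call:
move_arm:
  series: [0.5, 0, -0.05, 0.9, 0, 0, 0, 0.5, 0, 0, 0.7, 0, 0, 0, 0.5, 0, 0, 0.7, 0, 0, 0, 0.5, 0, 0, 0.5, 0, 0, 0, 0.5, 0, 0, 0, 0, 0, 0]

```text
time: 21.35
tool_pos: [0.642, -0.0995, 0.2115]
tcp_rot: [-3.141, -0.0, 0.002]
wrist_force: [-0.1, -0.4, -1.1]
width: 0.218
grip_force: 34.5
```

Call:
move_arm:
  series: [0.5, 0, 0, 0.4, 0, 0, 0, 0.5, 0, 0, 0.3, 0, 0, 0, 0.5, 0, 0, 0.2, 0, 0, 0, 0.5, 0, 0, 0, 0, 0, 0]

```text
time: 21.85
tool_pos: [0.6429, -0.0997, 0.2045]
tcp_rot: [3.141, 0.0, 0.002]
wrist_force: [-1.1, -0.1, 5.5]
width: 0.218
grip_force: 35.0
```

Seated at the computed height with 5.5 N contact. Releasing and going to the middle lid.

Call:
move_arm:
  series: [0.5, 0, 0, -0.2, 0, 0, 0, 4.5, 0, 0, 0, 0, 0, 0, 4.5, 0, 0, 0, 0, 0, 0, 4.5, 0, 0, 0, 0, 0, 0, 4.5, 0, 0, -3, 0, 0, 0]

```text
time: 22.48
tool_pos: [0.6402, -0.0991, 0.2319]
tcp_rot: [-3.14, -0.0, 0.011]
wrist_force: [-0.1, -0.3, -1.0]
width: 0.525
grip_force: 0.0
```

Call:
move_arm:
  series: [4.5, 0, 0, -3, 0, 0, 0, 4.5, -2.8, 4.52, 0, 0, 0, 0, 4.5, -2.8, 4.52, 0, 0, 0, 0, 4.5, -2.8, 4.52, 0, 0, 0, 0, 4.5, -2.8, 4.52, 0, 0, 0, 0]

```text
time: 23.1
tool_pos: [0.5295, -0.2816, 0.2653]
tcp_rot: [3.141, 0.001, 0.001]
wrist_force: [0.0, -0.5, -0.5]
width: 0.527
grip_force: 0.0
```

Call:
move_arm:
  series: [4.5, -2.8, 4.52, 0, 0, 0, 0, 4.5, 0, 0, 4, 0, 0, 0, 4.5, 0, 0, 4, 0, 0, 0, 4.5, 0, 0, 0, 0, 0, 0, 4.5, 0, 0, 0, 0, 0, 0]

```text
time: 23.72
tool_pos: [0.5032, -0.3259, 0.1866]
tcp_rot: [3.141, 0.0, 0.002]
wrist_force: [0.3, -0.3, 0.6]
width: 0.529
grip_force: 0.0
```

```bash
python3 - <<'E'
from look import *
im,c=wrist("w10");lids(im,c)
s=read_camera("scene")[:,:,::-1];cv2.imwrite("pics/s10.png",s)
b=cv2.resize(s[180:480,80:480],(800,600));b[:240,480:]=cv2.resize(im,(320,240));cv2.imwrite("pics/m10.png",b)
E
```

```text
t 23.73 pos [ 0.5032 -0.3259  0.1866] yaw 0.01 zax [ 1.2e-03 -8.0e-04 -1.0e+00] F [ 0.3 -0.3  0.6] w 4.52 grip 0.0 q6 0.95
disc [318.5 328. ] [70.2 76.6] [ 0.4102 -0.3281]
  knob 288.8 299.9 266 [ 0.4459 -0.3044]
  knob 348.8 300.7 304 [ 0.4451 -0.3517]
  knob 318.1 340.0 623 [ 0.4105 -0.3276]
  knob 349.1 355.1 309 [ 0.3966 -0.3531]
  knob 288.8 356.1 267 [ 0.3957 -0.3035]
disc [316.2 226.2] [80.7 82.6] [ 0.5005 -0.3261]
  knob 284.8 191.8 292 [ 0.5312 -0.3031]
  knob 353.6 198.0 200 [ 0.5266 -0.3534]
  knob 316.4 235.0 538 [ 0.4987 -0.3261]
  knob 283.3 257.2 349 [ 0.4812 -0.3009]
  knob 348.5 257.8 341 [ 0.4807 -0.3507]
```

View pics/m10.png

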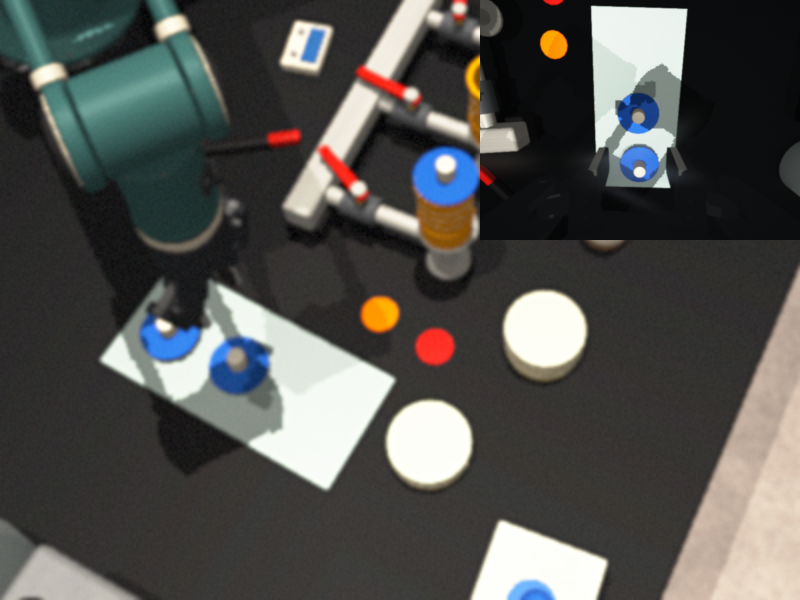

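Lid seated on funnel 3, and the other lids haven't moved. Grasping the middle lid at (0.500, -0.326).

Call:
move_arm:
  series: [4.5, -0.3, 0, 5, 0, 0, 0, 4.5, 0, 0, 5, 0, 0, 0, 4.5, 0, 0, 2.5, 0, 0, 0, 4.5, 0, 0, 0, 0, 0, 0, 4.5, 0, 0, 0, 0, 0, 0]

```text
time: 24.45
tool_pos: [0.5013, -0.3267, 0.0627]
tcp_rot: [3.139, 0.001, 0.005]
wrist_force: [-0.0, -0.3, -0.0]
width: 0.531
grip_force: 0.0
```

```bash
python3 - <<'E'
from look import *
im,c=wrist("w11");lids(im,c)
E
```

```text
t 24.45 pos [ 0.5013 -0.3267  0.0627] yaw 0.02 zax [ 0.0032 -0.0023 -1.    ] F [-0.  -0.3 -0. ] w 4.53 grip 0.0 q6 0.95
disc [319.1 406.7] [ 51.3 117.3] [ 0.4265 -0.328 ]
  knob 272.2 384.7 292 [ 0.4555 -0.3054]
  knob 370.9 390.8 362 [ 0.452  -0.3524]
disc [315.5 278.4] [126.6 134.4] [ 0.5013 -0.326 ]
  knob 258.7 229.1 604 [ 0.5315 -0.3019]
  knob 360.6 219.6 174 [ 0.5355 -0.3449]
  knob 315.8 302.0 1341 [ 0.498  -0.3261]
  knob 271.9 333.9 524 [ 0.4823 -0.306 ]
  knob 357.5 334.8 502 [ 0.4818 -0.3451]
```

Call:
move_arm:
  series: [4.5, 0, 0, 1.8, 0, 0, 0, 4.5, 0, 0, 1.8, 0, 0, 0, 4.5, 0, 0, 0, 0, 0, 0, 0.5, 0, 0, 0, 0, 0, 0, 0.5, 0, 0, 0, 0, 0, 0]

```text
time: 25.12
tool_pos: [0.4995, -0.3257, 0.0244]
tcp_rot: [3.142, -0.0, 0.0]
wrist_force: [0.5, 0.4, -0.5]
width: 0.219
grip_force: 34.1
```

Call:
move_arm:
  series: [0.5, 0, 0, 0, 0, 0, 0, 0.5, 0, 0, 0, 0, 0, 0, 0.5, 0, 0, 0, 0, 0, 0]

```text
time: 25.5
tool_pos: [0.4995, -0.3257, 0.0244]
tcp_rot: [3.141, -0.0, 0.0]
wrist_force: [-0.1, -0.5, 0.9]
width: 0.217
grip_force: 34.5
```

Call:
move_arm:
  series: [0.5, 0, 0, -6.2, 0, 0, 0, 0.5, 0, 0, -6.2, 0, 0, 0, 0.5, 0, 0, -6.2, 0, 0, 0, 0.5, 0, 0, -6.2, 0, 0, 0, 0.5, 0, 0, 0, 0, 0, 0]

```text
time: 26.12
tool_pos: [0.5023, -0.3275, 0.2798]
tcp_rot: [3.134, 0.0, 0.016]
wrist_force: [0.7, 0.6, -0.9]
width: 0.227
grip_force: 34.3
```

Call:
move_arm:
  series: [0.5, 1.89, -5.23, 0, 0, 0, 0, 0.5, 1.89, -5.23, 0, 0, 0, 0, 0.5, 1.89, -5.23, 0, 0, 0, 0, 0.5, 1.89, -5.23, 0, 0, 0, 0, 0.5, 1.89, -5.23, 0, 0, 0, 0]

```text
time: 26.75
tool_pos: [0.5932, -0.0622, 0.2702]
tcp_rot: [-3.141, 0.0, 0.005]
wrist_force: [0.3, -0.0, -0.7]
width: 0.216
grip_force: 34.4
```

Call:
move_arm:
  series: [0.5, 1.89, -5.23, 0, 0, 0, 0, 0.5, 1.89, -5.23, 0, 0, 0, 0, 0.5, 0, 0, 2.5, 0, 0, 0, 0.5, 0, 0, 0, 0, 0, 0, 0.5, 0, 0, 0, 0, 0, 0]

```text
time: 27.38
tool_pos: [0.6311, 0.04, 0.2465]
tcp_rot: [3.141, -0.001, -0.003]
wrist_force: [0.1, -1.1, -0.2]
width: 0.222
grip_force: 34.5
```

Call:
move_arm:
  series: [0.5, 0.1, 0, 1.2, 0, 0, 0, 0.5, 0, 0, 1, 0, 0, 0, 0.5, 0, 0, 0.8, 0, 0, 0, 0.5, 0, 0, 0.5, 0, 0, 0, 0.5, 0, 0, 0, 0, 0, 0]

```text
time: 28.0
tool_pos: [0.6324, 0.0404, 0.2116]
tcp_rot: [3.142, -0.0, -0.002]
wrist_force: [0.4, -0.3, 0.2]
width: 0.221
grip_force: 34.5
```

Call:
move_arm:
  series: [0.5, 0, 0, 0.5, 0, 0, 0, 0.5, 0, 0, 0.4, 0, 0, 0, 0.5, 0, 0, 0.2, 0, 0, 0, 0.5, 0, 0, 0, 0, 0, 0]

```text
time: 28.5
tool_pos: [0.6331, 0.0404, 0.2024]
tcp_rot: [3.141, 0.0, 0.002]
wrist_force: [-0.9, -0.5, 4.8]
width: 0.22
grip_force: 35.7
```

Lid seated on funnel 2. Releasing, then to the +y side of valve 2's lever with closed fingers.

Call:
move_arm:
  series: [0.5, 0, 0, -0.2, 0, 0, 0, 4.5, 0, 0, 0, 0, 0, 0, 4.5, 0, 0, 0, 0, 0, 0, 4.5, 0, 0, 0, 0, 0, 0, 4.5, 0, 0, -3, 0, 0, 0]

```text
time: 29.12
tool_pos: [0.6305, 0.0405, 0.23]
tcp_rot: [3.141, 0.0, -0.011]
wrist_force: [-0.0, 0.1, 1.5]
width: 0.524
grip_force: 0.0
```

Call:
move_arm:
  series: [4.5, 0, 0, -3, 0, 0, 0, 0, -5.67, -1.7, 0, 0, 0, 0, 0, -5.67, -1.7, 0, 0, 0, 0, 0, -5.67, -1.7, 0, 0, 0, 0, 0, 0, 0, 5, 0, 0, 0]

```text
time: 29.75
tool_pos: [0.4634, 0.093, 0.2181]
tcp_rot: [-3.139, -0.003, -0.018]
wrist_force: [1.3, -0.5, 1.1]
width: 0.0
grip_force: 0.0
```

Call:
move_arm:
  series: [0, 0, 0, 5, 0, 0, 0, 0, 0, 0, 4, 0, 0, 0, 0, 0, 0, 0, 0, 0, 0, 0, 0, 0, 0, 0, 0, 0]

```text
time: 30.25
tool_pos: [0.4638, 0.0916, 0.1247]
tcp_rot: [-3.141, 0.0, -0.003]
wrist_force: [-0.1, -0.2, 1.1]
width: 0.004
grip_force: 0.0
```

```bash
python3 - <<'E'
from look import *
im,c=wrist("w12")
s=read_camera("scene")[:,:,::-1];t=read_camera("top")[:,:,::-1];cv2.imwrite("pics/s12.png",s);cv2.imwrite("pics/t12.png",t)
b=cv2.resize(s[80:320,130:450],(800,600));b[:240,480:]=cv2.resize(im,(320,240));cv2.imwrite("pics/m12.png",b)
E
```

```text
t 30.25 pos [0.4638 0.0916 0.1247] yaw -0.0 zax [ 1.9e-03  3.0e-04 -1.0e+00] F [-0.1 -0.2  1.1] w 0.03 grip 0.0 q6 1.71
```

View pics/m12.png

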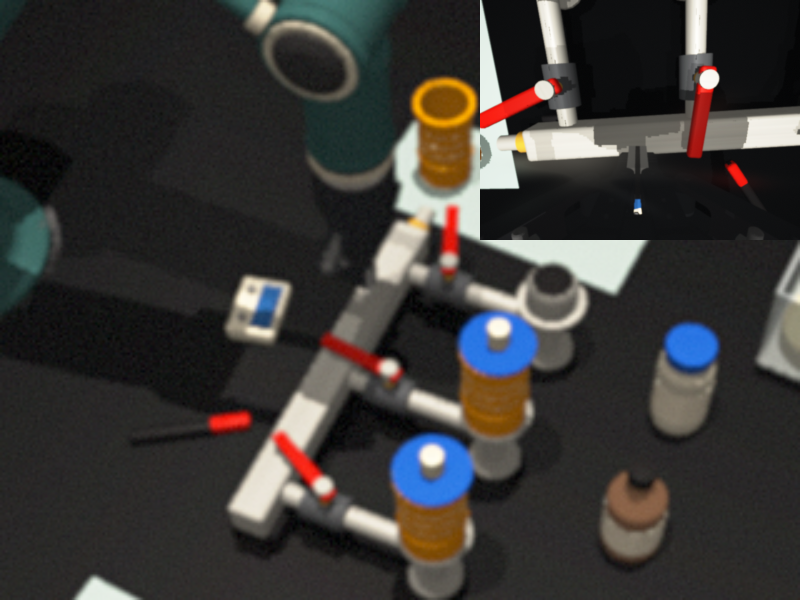

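Both funnels are lidded. In this view valve 2's lever runs from (708,78) to (695,155), slightly short of open. Lowering and pushing it.

Call:
move_arm:
  series: [0, 0, 0, 2, 0, 0, 0, 0, 0, 0, 2, 0, 0, 0, 0, 0, 0, 0, 0, 0, 0, 0, 0, 1.5, 0, 0, 0, 0, 0, 0, 1.5, 0, 0, 0, 0]

```text
time: 31.02
tool_pos: [0.4637, 0.0606, 0.0846]
tcp_rot: [3.141, 0.001, 0.004]
wrist_force: [-0.5, -0.1, 0.2]
width: 0.002
grip_force: 0.0
```

Call:
move_arm:
  series: [0, 0, 0.6, 0, 0, 0, 0, 0, 0, 0.6, 0, 0, 0, 0, 0, 0, 0.4, 0, 0, 0, 0, 0, 0, 0, 0, 0, 0, 0]

```text
time: 31.52
tool_pos: [0.4629, 0.0476, 0.0837]
tcp_rot: [-3.137, 0.003, -0.001]
wrist_force: [-1.3, 10.2, 2.5]
width: -0.003
grip_force: 5.3
```

Call:
move_arm:
  series: [0, 0, 0.3, 0, 0, 0, 0, 0, 0, 0.2, 0, 0, 0, 0, 0, 0, 0, 0, 0, 0, 0, 0, 0, 0, 0, 0, 0, 0]

```text
time: 32.02
tool_pos: [0.4628, 0.0464, 0.0838]
tcp_rot: [-3.13, 0.005, -0.001]
wrist_force: [-0.9, 26.7, 2.4]
width: 0.0
grip_force: 13.0
```

Call:
move_arm:
  series: [0, 0, -1.5, 0, 0, 0, 0, 0, 0, 0, -2, 0, 0, 0, 0, 0, 0, -2, 0, 0, 0, 0, 0.5, 4.9, 0, 0, 0, 0, 0, 0.5, 4.9, 0, 0, 0, 0]

```text
time: 32.65
tool_pos: [0.4732, -0.0434, 0.1239]
tcp_rot: [3.141, 0.004, 0.002]
wrist_force: [-0.2, -0.4, -0.5]
width: 0.001
grip_force: 0.0
```

Call:
move_arm:
  series: [0, 0, 0, 0, 0, 0, 0, 0, 0, 0, 2, 0, 0, 0, 0, 0, 0, 2, 0, 0, 0, 0, 0, 0, 0, 0, 0, 0, 0, 0, 0, 0, 0, 0, 0]

```text
time: 33.28
tool_pos: [0.4729, -0.0421, 0.0837]
tcp_rot: [3.142, 0.001, 0.0]
wrist_force: [0.9, -0.0, -0.4]
width: 0.0
grip_force: 0.0
```

Call:
move_arm:
  series: [0, 0, 1.1, 0, 0, 0, 0, 0, 0, 1.1, 0, 0, 0, 0, 0, 0, 1.1, 0, 0, 0, 0, 0, 0, 1.1, 0, 0, 0, 0, 0, 0, 0, 0, 0, 0, 0]

```text
time: 33.9
tool_pos: [0.4728, -0.0877, 0.0834]
tcp_rot: [3.141, -0.002, 0.001]
wrist_force: [-0.3, 0.3, 0.7]
width: 0.001
grip_force: 0.0
```

Call:
move_arm:
  series: [0, 0, 0.6, 0, 0, 0, 0, 0, 0, 0.4, 0, 0, 0, 0, 0, 0, 0.2, 0, 0, 0, 0, 0, 0, 0, 0, 0, 0, 0]

```text
time: 34.4
tool_pos: [0.4725, -0.093, 0.0832]
tcp_rot: [-3.131, 0.004, 0.001]
wrist_force: [0.2, 22.7, 4.3]
width: -0.002
grip_force: 11.6
```

Call:
move_arm:
  series: [0, 0, -1.5, 0, 0, 0, 0, 0, 0, 0, -2, 0, 0, 0, 0, 0, 0, -2.5, 0, 0, 0, 0, -0.3, -5.25, 0, 0, 0, 0, 0, -0.3, -5.25, 0, 0, 0, 0]

```text
time: 35.02
tool_pos: [0.4675, 0.0219, 0.1292]
tcp_rot: [3.141, -0.003, 0.004]
wrist_force: [0.7, -0.2, -0.2]
width: 0.005
grip_force: 0.0
```

Call:
move_arm:
  series: [0, -0.3, -5.25, 0, 0, 0, 0, 0, -0.3, -5.25, 0, 0, 0, 0, 0, -0.3, -5.25, 0, 0, 0, 0, 0, -0.3, -5.25, 0, 0, 0, 0, 0, 0, 0, 0, 0, 0, 0]

```text
time: 35.65
tool_pos: [0.4548, 0.2346, 0.1287]
tcp_rot: [-3.141, -0.008, -0.002]
wrist_force: [-0.0, -0.6, -0.6]
width: -0.003
grip_force: 0.0
```

Call:
move_arm:
  series: [0, 0, 0, 0, 0, 0, 0, 0, 0, 0, 2, 0, 0, 0, 0, 0, 0, 2.3, 0, 0, 0, 0, 0, 0, 0, 0, 0, 0, 0, 0, 0, 0, 0, 0, 0]

```text
time: 36.28
tool_pos: [0.4552, 0.2306, 0.0859]
tcp_rot: [-3.142, 0.002, -0.001]
wrist_force: [-0.4, -0.4, -0.2]
width: 0.001
grip_force: 0.0
```

Call:
move_arm:
  series: [0, 1, 0, 0, 0, 0, 0, 0, 1, 0, 0, 0, 0, 0, 0, 1, 0, 0, 0, 0, 0, 0, 0.7, 0, 0, 0, 0, 0, 0, 0, 0, 0, 0, 0, 0]

```text
time: 36.9
tool_pos: [0.4917, 0.2316, 0.0851]
tcp_rot: [3.142, -0.0, -0.002]
wrist_force: [-2.0, 1.4, 1.1]
width: 0.001
grip_force: 1.2
```

Call:
move_arm:
  series: [0, 0.4, 0, 0, 0, 0, 0, 0, 0.4, 0, 0, 0, 0, 0, 0, 0, 0, 0, 0, 0, 0]

```text
time: 37.28
tool_pos: [0.4929, 0.2317, 0.0845]
tcp_rot: [3.14, -0.001, -0.023]
wrist_force: [-21.1, 4.4, 14.5]
width: 0.002
grip_force: 10.5
```

Call:
move_arm:
  series: [0, -2, 0, 0, 0, 0, 0, 0, -1, 0, 0, 0, 0, 0, 0, 0, 0, -5, 0, 0, 0, 0, 0, 0, -6, 0, 0, 0, 0, 0, 0, -6, 0, 0, 0]

```text
time: 37.9
tool_pos: [0.47, 0.2312, 0.2571]
tcp_rot: [3.141, -0.0, 0.002]
wrist_force: [0.7, 0.8, -0.1]
width: 0.0
grip_force: 0.0
```

Call:
move_arm:
  series: [0, 0, -5, 0, 0, 0, 0, 0, 0, -5, 0, 0, 0, 0, 0, 0, -5, 0, 0, 0, 0, 0, 0, -5, 0, 0, 0, 0, 0, 0, 0, 0, 0, 0]

```text
invalid input at $.series: expected a multiple of 7 numbers
```

```bash
python3 - <<'E'
from look import *
st()
s=read_camera("scene")[:,:,::-1];t=read_camera("top")[:,:,::-1].copy();cv2.imwrite("pics/s13.png",s);cv2.imwrite("pics/top1.png",t)
b=np.zeros((600,800,3),np.uint8);b[:300]=cv2.resize(t[170:350,90:570],(800,300));b[300:]=cv2.resize(s[110:410,130:530],(400,300)).repeat(1,0).repeat(2,1) if 0 else np.pad(cv2.resize(s[80:410,130:530],(364,300)),((0,0),(0,436),(0,0)));cv2.imwrite("pics/m13.png",b)
ct=calibration("top");H,S,V=cv2.split(cv2.cvtColor(t,cv2.COLOR_BGR2HSV))
m=((H<6)|(H>174))&(S>150)&(V>60);yaw=np.radians(3.7)
W=[b for b in blobs(m,100)];print(W)
for bb in W:
    x,y,w,h=bb[3:]
    if y>235 and y<320 and x<390:
        p=np.argwhere(m[y:y+h,x:x+w])[:,::-1]+[x,y];Q=np.array([plane(ct,q,.089) for q in p],np.float32)
        l=cv2.fitLine(Q,cv2.DIST_L2,0,.01,.01).ravel();a=np.degrees(np.arctan2(l[1],l[0]))-3.7-90
        print(bb[:2],a%180)
E
```

```text
t 37.9 pos [0.47   0.2312 0.2571] yaw -0.0 zax [ 1.2e-03 -2.0e-04 -1.0e+00] F [ 0.7  0.8 -0.1] w 0.0 grip 0.0 q6 1.98
[(np.float64(417.2), np.float64(190.7), 353, 407, 181, 21, 21), (np.float64(205.5), np.float64(264.8), 283, 188, 260, 36, 10), (np.float64(374.4), np.float64(278.8), 245, 370, 262, 9, 36), (np.float64(301.3), np.float64(282.1), 241, 297, 265, 9, 36), (np.float64(340.3), np.float64(332.3), 160, 333, 323, 16, 20)]
(np.float64(205.5), np.float64(264.8)) 179.92029
(np.float64(374.4), np.float64(278.8)) 89.40463
(np.float64(301.3), np.float64(282.1)) 90.319855
```

View pics/m13.png

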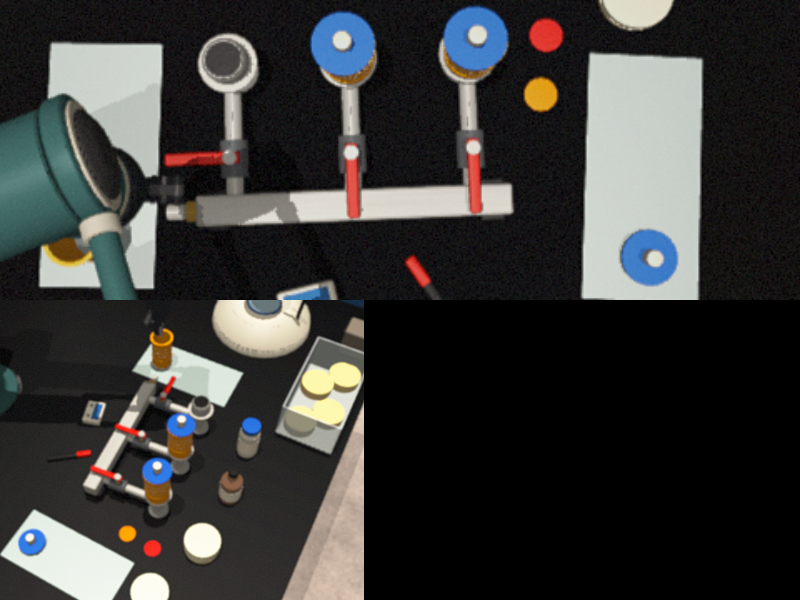

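The final view shows valve 1 shut (about 0°) and valves 2 and 3 open (about 90°). Both funnels are lidded, the spare funnel and lid stand on their mats, and the gripper is clear. Handing in.

```bash
python3 -c "
from workcell import *
print(finish_job())"
```

```text
the job is handed in; nothing more can be done
None
```

The job is handed in: heads 2 and 3 have funnels pushed fully home, lids on and valves fully open; bare head 1's valve is fully shut, and the spare funnel and lid stand on their mats.

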